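Put the cooper's parts away

TASK

Sort the loose bucket-making parts on the bench: lay the long stave flat in the long tray and the short stave flat in the short tray, slip the copper hoop over the post of the hoop stand so that it lies flat on the foot, and draw the dowel straight up out of the jig's sleeve and stand it in the round dowel pot, its end on the pot's floor (it may lean on the rim). Let go of everything and leave it at rest.

Things in the scene. Friction and masses are not known exactly. Their poses are not given: they have to be found in the camera images.
- long_stave: loose flat light-wood bucket stave, the longer of two: 130 (its x) x 28 (its y) x 18 thick (its z) mm, lying flat on the bench, with a thin dark line across its top face near the +x end. Origin at the middle of the piece, 9 mm above the bench at the start.
- short_stave: loose flat light-wood bucket stave, the shorter of two: 80 (its x) x 28 (its y) x 18 thick (its z) mm, lying flat on the bench, with the same thin dark line. Origin at the middle of the piece, 9 mm above the bench at the start.
- hoop: loose copper hoop (a plain rigid ring), outer diameter 56, inner diameter 48, height 16 mm, lying flat on the bench. Origin on its axis at mid-height, 8 mm above the bench at the start; z is its axis.
- dowel: loose round light-wood dowel, diameter 16, length 80 mm, standing upright in the sleeve of the jig at the start. Origin at the middle of its length, z along its length. The sleeve holds its lowest 30 mm; 50 mm stand out above the jig, its top 86 mm above the bench.
- jig: doweling jig fixed to the bench: aluminium block 56 x 46 mm on a dark wooden base 90 x 70 x 6 mm, top of the block 36 mm above the bench. A vertical sleeve hole of 17.5 mm in the middle of the block, 30 mm deep, has the dowel in it with 1.5 mm play. Origin at the centre of the underside, on the hole's axis; z up.
- long_tray: shallow open wooden tray, the longer of two, fixed to the bench: outside 166 (its x) x 74 (its y) x 12 mm high, walls 5 mm thick, inside 156 x 64 mm, floor 4 mm thick (inner floor 4 mm above the bench). Plywood floor, dark rims. Origin at the centre of the underside; z up.
- short_tray: shallow open wooden tray, the shorter of two, fixed to the bench: outside 116 (its x) x 74 (its y) x 12 mm high, walls 5 mm thick, inside 106 x 64 mm, floor 4 mm thick. Plywood floor, dark rims. Origin at the centre of the underside; z up.
- hoop_stand: hoop stand fixed to the bench: dark round wooden foot, diameter 88, 12 mm high, with a light-wood post of diameter 16 standing in its middle, round-tapered at the top, rising 34 mm above the foot (46 mm above the bench). Origin at the centre of the underside, on the post's axis; z up.
- dowel_pot: small round open light-wood pot fixed to the bench: outer diameter 50, height 44, wall 6 (inner diameter 38), floor 6 mm thick. Origin at the centre of the underside, on its axis; z up. A dowel left in it stands or leans against the rim.

How it is judged:
At the end, for the whole second after the job is handed in: Each stave flat (0.1 rad) on its own tray's floor, within 16 mm along, 22 mm across of its centre. Hoop round the post (18 mm), flat on the foot (0.12 rad). Dowel in the pot: middle within 25 mm of its axis, under 49.5 mm high, leaning under 0.7 rad. All released, at rest (0.02 m/s) (x of long_stave in the frame of long_tray between -0.016 and 0.016 m and y of long_stave in the frame of long_tray between -0.022 and 0.022 m and z of long_stave in the frame of long_tray below 0.0165 m and angle between the z axis of long_stave and the z axis of long_tray, either way round below 0.1 rad and x of short_stave in the frame of short_tray between -0.016 and 0.016 m and y of short_stave in the frame of short_tray between -0.022 and 0.022 m and z of short_stave in the frame of short_tray below 0.0165 m and angle between the z axis of short_stave and the z axis of short_tray, either way round below 0.1 rad and horizontal distance between hoop and hoop_stand below 0.018 m and z of hoop in the frame of hoop_stand below 0.0235 m and angle between the z axis of hoop and the z axis of hoop_stand, either way round below 0.12 rad and horizontal distance between dowel and dowel_pot below 0.025 m and z of dowel in the frame of dowel_pot below 0.0495 m and angle between the z axis of dowel and the z axis of dowel_pot, either way round below 0.7 rad and linear speed of each of long_stave, short_stave, hoop, dowel below 0.02 m/s); the robot touches nothing.
It also fails if it takes over 128 s, if anything falls off the work surface, if the arm or the gripper's body presses on something with over 40 N, if the wrist force passes 120 N, or if a joint passes its speed limit or range.

ROBOT

A 6-joint arm with a two-finger parallel gripper is mounted at the origin on the work surface. World frame = base frame: x ahead of the robot, y to its left, z up, the work surface at z = 0. Lengths are in m, angles in rad, forces in N, time in s.
With the tool pointing down it reaches from about 0.225 to 0.725 m from the base axis. Payload 3.1 kg.
Tool frame: the origin (TCP) lies midway between the tips of the shut fingers; the grasp point (between the pads) lies 19 mm behind it; z points along the fingers, y is the line along which they close (so a half turn about z gives the same grasp; the last joint's range is limited). The gripper opens to 85 mm and grips with 20 to 120 N. Pads are 22 mm wide; open, the fingers measure 114 mm over their backs; the gripper's body (76 mm by 85 mm) begins 54 mm behind the grasp point. The pads swing forward as they close: fully open they stand 13 mm farther back than shut.
Start: joints at [0.973, 0.048, 0.099, 1.622, 0, 1.443], TCP at [0.238, 0.468, 0.231] pointing down, gripper open.
Joint ranges: [-2.91, 2.91], [-0.99, 1.94], [-1.21, 1.42], [-2.12, 2.29], [-1.49, 1.47], [-3.14, 3.14]. Speed limits (rad/s): [2.79, 2.79, 3.14, 3.14, 3.14, 3.14].

INTERFACE

Orientations are given as a rotation vector (axis times angle).
In Python, from bench import arm gives the robot as it stands. Calls block until the motion is done:
- arm.reach(position, orientation): joint-space move of the TCP to a pose.
- arm.line_to(position, rate=0.15, orientation=None, guard=None): straight line of the TCP; orientation=None keeps the orientation; rate is the mean speed in m/s. With guard (N) it stops when the force on the tool has changed by that much, and returns True; else False.
- arm.set_joints(angles): joint-space move.
- arm.open() and arm.gripper_close(grip_force=None): open the fingers fully, or close them until they stop; grip_force is the grip in N (None keeps the last).
- arm.pause(seconds).
- arm.inverse_kinematics(position, orientation): joint angles nearest the present ones, or None.
- arm.state(): the state.
- arm.capture(name): name is "scene" or "top"; returns a dict with "image" (420x560x3 uint8, red, green, blue), "camera_matrix" (3x3 intrinsics, pixels), "R" (3x3) and "t" (3): a world point X has camera coordinates R X + t. Camera axes: x right, y down, z forward; pixel columns grow to the right and rows downward; lengths in m; the calibration is good to about 2 mm. A picture is of the moment at which its call begins. There is no depth.
A pose or a line that the arm cannot do raises arm.IKError and nothing moves.
- arm.finish_job(): hands the job in, once; it reports no verdict.
Trained networks look in a picture, given as the dict that the camera call returned (one of the last four; its "shot" number tells which), for a name from the list of things; names that differ only in an ending like _2 or _b are one class to them, and where a whole thing is asked for, a point or a joint stands for the part that bears it (a point fixed in the world has none). Each returns a list of dicts, best first, with "score" (0 to 1); they miss things now and then, are a little off and sometimes report something else, mostly with a low value. They report only what shows in the picture. A call takes as long as a camera call.
- arm.find_in(picture, query): "rect" ([left, top, right, bottom] in pixels, round what is visible of it).
- arm.outline_of(picture, query): "region" (420x560 bool, what is visible of it) and "rect" ([left, top, right, bottom] in pixels, round what is visible of it).
- arm.tip_of(picture, query): "uv" ([column, row] in pixels: a listed point, or the origin of a listed thing).
The state is a dict: "t": time; "joint_positions": joint angles; "joint_vel": joint speeds; "joint_torque": joint torques, N m; "tool_pos": TCP position; "tcp_rot": TCP orientation; "force": force on the tool from outside, world axes, zero at the start; "torque": the same for the moment, N m; "gripper_width": opening from 0.0 (shut) to 1.0 (fully open).
Only numpy, scipy, OpenCV 4.12 (cv2) and the standard library are available. Lean on these libraries where they do the work, as an engineer would, in place of code of your own. Each camera call takes 0.05 s, during which the arm holds its last target. There are 200 camera calls.

## Working session

There is one attempt and no reset: what is moved stays moved. The work goes in short steps, each a Python script; the robot and the scene stay as the last script left them, time stands still between calls to the robot, and variables do not carry over. Pictures are saved under pics/ and viewed, on a budget of 14 in all, crops included, one or two more only if the job needs it, and the job is handed in when it is done.

```bash
ls; mkdir -p pics; cat > h.py <<'E'
import numpy as np, cv2
from bench import arm
def save(p,name): cv2.imwrite(f'pics/{name}.png',cv2.cvtColor(p['image'],cv2.COLOR_RGB2BGR))
def back(p,uv,z):
    """pixel(s) -> world point on plane z"""
    K,R,t=(np.array(p[k]) for k in('camera_matrix','R','t'))
    uv=np.atleast_2d(uv).astype(float)
    d=(R.T@np.linalg.inv(K)@np.c_[uv,np.ones(len(uv))].T).T
    c=-R.T@t
    return (c+d*((z-c[2])/d[:,2])[:,None])
def proj(p,X):
    K,R,t=(np.array(p[k]) for k in('camera_matrix','R','t'))
    q=K@(R@np.array(X,float)+t); return q[:2]/q[2]
E
python3 - <<'E'
from h import *
names="long_stave short_stave hoop dowel jig long_tray short_tray hoop_stand dowel_pot".split()
zs=dict(long_stave=.018,short_stave=.018,hoop=.016,dowel=.086,jig=.036,long_tray=.012,short_tray=.012,hoop_stand=.012,dowel_pot=.044)
zo=dict(long_stave=.009,short_stave=.009,hoop=.008,dowel=.046)
for c in("top","scene"):
    p=arm.capture(c);save(p,c+'0')
    print(c,'cam',(-np.array(p['R']).T@p['t']).round(3))
    for n in names:
        o=arm.outline_of(p,n)[:2]; u=arm.tip_of(p,n)[:2]
        for q in o:
            m=q['region'].astype(np.uint8); pts=cv2.findNonZero(m)
            if pts is None: continue
            w=back(p,pts[:,0,:],zs[n])[:,:2]
            r=cv2.minAreaRect((w*1000).astype(np.float32))
            print(n,'out',round(q['score'],2),np.round(q['rect']),'rect mm',[np.round(v,1) for v in r])
        for q in u: print(n,'tip',round(q['score'],2),np.round(q['uv'],1),back(p,q['uv'],zo.get(n,0))[0].round(4))
print(arm.state())
E
```

```text
pics
top cam [0.435 0.003 1.25 ]
long_stave out 0.94 [369. 231. 382. 279.] rect mm [array([ 430.9, -218.5]), array([131.2,  30.4]), np.float64(1.0)]
long_stave out 0.27 [193. 168. 220. 200.] rect mm [array([626.3, 226.4]), array([90. , 68.7]), np.float64(2.1)]
long_stave tip 0.72 [376.3 258.8] [ 0.4204 -0.2201  0.009 ]
short_stave out 0.63 [281. 210. 300. 244.] rect mm [array([513.3,   9.5]), array([81.6, 27.2]), np.float64(25.2)]
short_stave tip 0.61 [290.7 224. ] [0.5176 0.0036 0.009 ]
hoop out 0.63 [201. 235. 221. 257.] rect mm [array([464.1, 220.2]), array([53. , 52.5]), np.float64(88.7)]
hoop tip 0.71 [208.1 244.1] [0.4693 0.2241 0.008 ]
dowel out 0.41 [197. 176. 207. 189.] rect mm [array([623.1, 223. ]), array([21.8, 12.4]), np.float64(44.0)]
dowel tip 0.44 [199.6 180.4] [0.6346 0.2387 0.046 ]
jig out 0.95 [191. 170. 220. 205.] rect mm [array([622.7, 222.7]), array([66. , 87.9]), np.float64(89.6)]
jig out 0.52 [121. 220. 152. 256.] rect mm [array([488.7, 400. ]), array([86.1, 83.1]), np.float64(88.7)]
jig tip 0.7 [202.6 184.5] [0.6308 0.2396 0.    ]
long_tray out 0.89 [423. 183
[... 2563 characters left out ...]
 [110.8 249.7] [ 0.5175 -0.4056  0.    ]
{'t': 1.9, 'joint_positions': array([9.73198718e-01, 4.80013817e-02, 9.91992669e-02, 1.62203070e+00,
       2.22271948e-05, 1.44296761e+00]), 'joint_vel': array([-0.00071676, -0.00175044, -0.0006466 , -0.0015021 ,  0.00067084,
        0.00077599]), 'joint_torque': array([ 1.06916163e-03, -3.38629675e+01,  3.20147789e+01,  1.33291032e-03,
       -3.41429916e-05, -1.24103590e-05]), 'tool_pos': array([0.23766431, 0.4681025 , 0.23131047]), 'tcp_rot': array([-7.31136913e-01, -3.05529561e+00,  4.12009270e-05]), 'force': array([0.46927124, 0.12131368, 0.22120142]), 'torque': array([-0.00050931,  0.03231419,  0.00680929]), 'gripper_width': 0.9989276288347221}
```

```bash
python3 - <<'E'
import cv2
a=cv2.imread('pics/top0.png')[130:300,100:480]; b=cv2.imread('pics/scene0.png')[140:300,70:450]
import numpy as np
f=lambda i:cv2.resize(i,(760,int(i.shape[0]*2)),interpolation=cv2.INTER_CUBIC)
cv2.imwrite('pics/v1.png',f(a)); 
# full-res 2x of both, stacked
cv2.imwrite('pics/v1.png',cv2.resize(np.vstack([f(a),f(b)]),None,fx=.9,fy=.9))
E
```

```text
(no output)
```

View pics/v1.png

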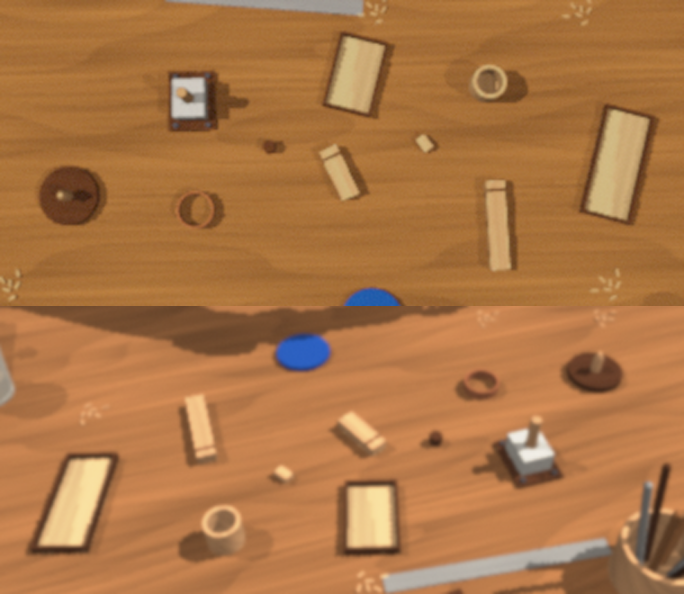

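```bash
cat > fit.py <<'E'
from h import *
from scipy.optimize import minimize
def box(a,b,z0,z1): return np.array([[x,y,z] for x in(-a/2,a/2) for y in(-b/2,b/2) for z in(z0,z1)])
def cyl(d,z0,z1):
    a=np.linspace(0,2*np.pi,33)[:-1]; return np.array([[d/2*np.cos(t),d/2*np.sin(t),z] for t in a for z in(z0,z1)])
M=dict(long_stave=[box(.13,.028,0,.018)],short_stave=[box(.08,.028,0,.018)],hoop=[cyl(.056,0,.016)],
 jig=[box(.09,.07,0,.006),box(.056,.046,0,.036)],dowel=[cyl(.016,.036,.086)],
 long_tray=[box(.166,.074,0,.012)],short_tray=[box(.116,.074,0,.012)],
 hoop_stand=[cyl(.088,0,.012)],dowel_pot=[cyl(.05,0,.044)])
S=4
def render(p,parts,q):
    c,s=np.cos(q[2]),np.sin(q[2]); R=np.array([[c,-s,0],[s,c,0],[0,0,1]])
    m=np.zeros((420*S,560*S),np.uint8)
    for P in parts:
        X=P@R.T+[q[0],q[1],0]; uv=np.array([proj(p,x) for x in X])
        cv2.fillConvexPoly(m,cv2.convexHull(np.round((uv+.5)*S*16).astype(np.int32)),1,shift=4)
    return m
def fit(p,n,mask,q0):
    ys,xs=np.nonzero(mask); b=cv2.resize(mask.astype(np.uint8),(560*S,420*S),interpolation=cv2.INTER_NEAREST)
    rot=n in('long_stave','short_stave','jig','long_tray','short_tray')
    def cost(v):
        q=(v[0]/100,v[1]/100,v[2]/10 if rot else 0); m=render(p,M[n],q)
        return 1-(m&b).sum()/max(1,(m|b).sum())
    v0=np.array([q0[0]*100,q0[1]*100,q0[2]*10])
    k=3 if rot else 2
    sim=np.vstack([v0[:k]]+[v0[:k]+e for e in np.eye(k)*1.0])
    f=lambda v:cost(np.r_[v,0][:3])
    r=minimize(f,v0[:k],method='Nelder-Mead',options=dict(initial_simplex=sim,xatol=.01,fatol=1e-4))
    v=np.r_[r.x,0][:3]; return np.array([v[0]/100,v[1]/100,v[2]/10]),1-r.fun
E
python3 - <<'E'
from fit import *
g=dict(long_stave=(.431,-.2185,.03),short_stave=(.513,.0095,.44),hoop=(.467,.221,0),dowel=(.622,.226,0),jig=(.622,.226,0),
 long_tray=(.52,-.400,-.28),short_tray=(.66,-.018,-.27),hoop_stand=(.489,.408,0),dowel_pot=(.64,-.207,0))
for c in("top","scene"):
    p=arm.capture(c)
    for n in g:
        L=[o for o in arm.outline_of(p,n) if np.hypot(*(np.argwhere(o['region']).mean(0)[::-1]-proj(p,[*g[n][:2],.02])))<12]
        if not L: print(c,n,'none'); continue
        mk=L[0]['region'].copy()
        if n=='hoop': mk=cv2.morphologyEx(mk.astype(np.uint8),cv2.MORPH_CLOSE,np.ones((3,3),np.uint8)); cs,_=cv2.findContours(mk,cv2.RETR_EXTERNAL,cv2.CHAIN_APPROX_NONE); mk=cv2.fillPoly(mk,[cv2.convexHull(np.vstack(cs))],1)
        q,i=fit(p,n,mk,g[n]); print(c,n,round(L[0]['score'],2),q.round(4),'iou',round(i,2))
E
```

```text
top long_stave 0.84 [ 0.4325 -0.2197  0.0031] iou 0.91
top short_stave 0.89 [0.5147 0.01   0.4184] iou 0.91
top hoop none
top dowel 0.54 [0.6281 0.2277 0.    ] iou 0.91
top jig 0.61 [0.6285 0.2289 0.0162] iou 0.88
top long_tray none
top short_tray 0.94 [ 0.6617 -0.0178 -0.2415] iou 0.96
top hoop_stand 0.9 [0.4898 0.4096 0.    ] iou 0.97
top dowel_pot 0.65 [ 0.6416 -0.213   0.    ] iou 0.95
scene long_stave 0.75 [ 0.4318 -0.2186  0.0115] iou 0.91
scene short_stave 0.9 [0.5131 0.0108 0.4192] iou 0.91
scene hoop 0.58 [0.4634 0.2222 0.    ] iou 0.95
scene dowel 0.52 [0.63  0.227 0.   ] iou 0.89
scene jig 0.55 [ 0.6275  0.2292 -0.0063] iou 0.88
scene long_tray 0.83 [ 0.5176 -0.4004 -0.2839] iou 0.97
scene short_tray 0.78 [ 0.6611 -0.0163 -0.2575] iou 0.97
scene hoop_stand 0.83 [0.4882 0.4118 0.    ] iou 0.95
scene dowel_pot 0.58 [ 0.6391 -0.2109  0.    ] iou 0.95
```

```bash
cat >> h.py <<'E'
from scipy.spatial.transform import Rotation as Rn
def down(phi):
    """tool down, closing axis (tool y) at world angle phi; half turn nearest to the present joints, j6 kept inside"""
    c,s=np.cos(phi),np.sin(phi)
    return Rn.from_matrix(np.array([[-s,c,0],[c,s,0],[0,0,-1.]])).as_rotvec()
def best(pos,phi):
    j=np.array(arm.state()['joint_positions']); c=[]
    for k in(0,np.pi):
        o=down(phi+k)
        q=arm.inverse_kinematics(pos,o)
        if q is not None: c.append((np.abs(np.array(q)-j).max()+ (5 if abs(q[5])>2.9 else 0),k,o,q))
    return min(c,key=lambda x:x[0])[2]
def st(msg=''):
    s=arm.state(); print(msg,'t',round(s['t'],2),'pos',s['tool_pos'].round(4),'w',round(s['gripper_width'],3),'F',s['force'].round(1)); return s
def pick(x,y,phi,zg,zh=.15,grip=40,lift=None):
    o=best([x,y,zh],phi); arm.reach([x,y,zh],o); 
    hit=arm.line_to([x,y,zg],rate=.12,guard=15); st(f'at grasp, hit={hit}')
    arm.gripper_close(grip); st('closed')
    arm.line_to([x,y,lift or zh],rate=.12); st('lifted')
def place(x,y,phi,zp,zh=.15,guard=8):
    o=best([x,y,zh],phi); arm.reach([x,y,zh],o)
    arm.line_to([x,y,zp+.02],rate=.15)
    hit=arm.line_to([x,y,zp],rate=.03,guard=guard); st(f'placed, hit={hit}')
E
python3 - <<'E'
from h import *
pick(.464,.222,np.arctan2(.222,.464)+np.pi/2,.002,zh=.12,grip=40)
p=arm.capture("scene");save(p,'s1');c=p['image'][120:260,250:450]
cv2.imwrite('pics/v2.png',cv2.cvtColor(cv2.resize(c,None,fx=3,fy=3),cv2.COLOR_RGB2BGR))
E
```

```text
at grasp, hit=False t 5.43 pos [0.4649 0.2223 0.003 ] w 0.996 F [ 0.2 -1.1  0.7]
closed t 5.84 pos [0.4649 0.2225 0.0036] w 0.636 F [-1.5  1.2  6.2]
lifted t 6.97 pos [0.4632 0.2217 0.1188] w 0.637 F [ 0.6 -0.7 -1.4]
```

View pics/v2.png

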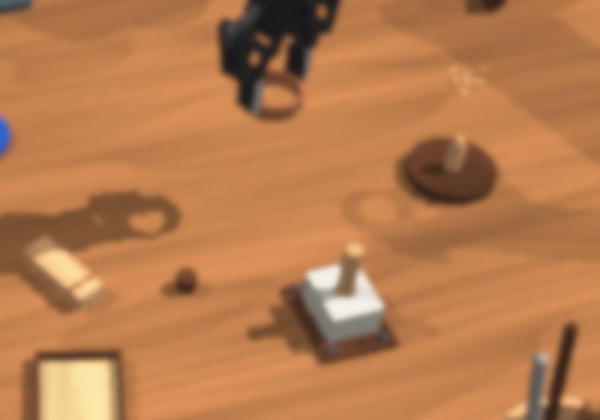

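```bash
python3 - <<'E'
from h import *
phi=np.arctan2(.411,.489)+np.pi/2
place(.489,.4107,phi,.0145)
arm.open(); arm.line_to([.489,.4107,.13],rate=.2); st('hoop done')
p=arm.capture("top");save(p,'t2');c=p['image'][200:280,100:220]
# dowel
arm.reach([.629,.228,.17],best([.629,.228,.17],np.arctan2(.228,.629)+np.pi/2)); st('above dowel')
hit=arm.line_to([.629,.228,.050],rate=.12,guard=10); st(f'hit={hit}')
d=arm.capture("scene")['image'][150:250,300:420]; d=cv2.resize(d,(396,330))
c=cv2.resize(c,(396,264)); im=np.vstack([c,d]); cv2.imwrite('pics/v3.png',cv2.cvtColor(im,cv2.COLOR_RGB2BGR))
E
```

```text
placed, hit=True t 9.34 pos [0.4886 0.4105 0.0157] w 0.634 F [ 0.5 -0.3  4.4]
hoop done t 10.48 pos [0.4885 0.4104 0.1289] w 1.003 F [-0.4  0.6 -1.3]
above dowel t 11.46 pos [0.6279 0.229  0.169 ] w 1.001 F [-0.3 -0.9 -0.1]
hit=False t 12.61 pos [0.6299 0.2283 0.0513] w 0.996 F [ 0.4  0.3 -0.1]
```

View pics/v3.png

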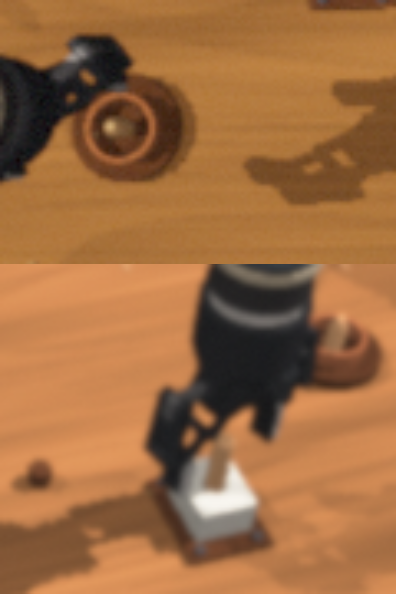

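The hoop (115,128) lies round the post on the foot, and the dowel (218,465) stands between the open fingers. Next I grip it gently and check the side force.

```bash
python3 - <<'E'
from h import *
arm.gripper_close(25); s=st('closed')
E
```

```text
closed t 13.31 pos [0.6285 0.2291 0.05  ] w 0.176 F [-1.4  3.3 -0.2]
```

```bash
python3 - <<'E'
from h import *
arm.gripper_close(40); st('closed')
x,y=st()['tool_pos'][:2]
for z in(.06,.075,.09): arm.line_to([x,y,z],rate=.04); st()
arm.line_to([x,y,.17],rate=.12); st('lifted')
px,py=.6404,-.212
o=best([px,py,.17],np.arctan2(py,px)+np.pi/2)
arm.reach([px,py,.17],o); arm.line_to([px,py,.11],rate=.12); st('above pot')
ims=[]
for c in("top","scene"):
    p=arm.capture(c); u,v=proj(p,[px,py,.06]).astype(int); ims.append(cv2.resize(p['image'][v-40:v+40,u-50:u+50],(390,312),interpolation=cv2.INTER_CUBIC))
cv2.imwrite('pics/v4.png',cv2.cvtColor(np.hstack(ims),cv2.COLOR_RGB2BGR))
E
```

```text
closed t 13.53 pos [0.6286 0.229  0.05  ] w 0.181 F [-1.8  4.2  1.1]
 t 13.53 pos [0.6286 0.229  0.05  ] w 0.181 F [-1.8  4.2  1.1]
 t 13.93 pos [0.6288 0.229  0.0611] w 0.174 F [-1.9  3.6  2.9]
 t 14.45 pos [0.629  0.2288 0.076 ] w 0.179 F [-1.4  2.6  1.4]
 t 14.97 pos [0.6291 0.2287 0.0905] w 0.175 F [-0.7 -0.1  0.2]
lifted t 15.79 pos [0.6282 0.229  0.1691] w 0.175 F [-0.1  0.1 -0.9]
above pot t 18.06 pos [ 0.6407 -0.2116  0.1104] w 0.179 F [-0.1 -0.1  0.4]
```

View pics/v4.png

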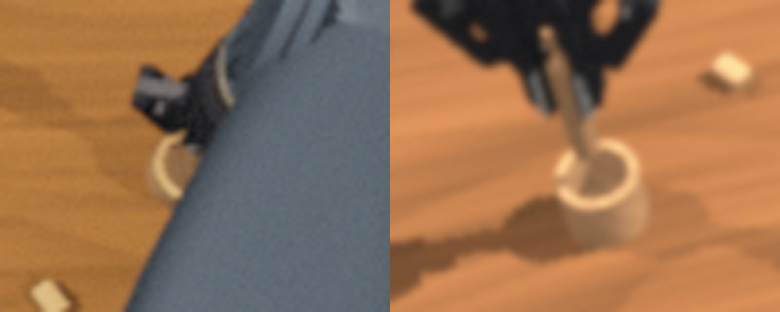

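The dowel hangs tilted in the grip, from its top at (547,35) to its bottom near (590,155). I'll measure the tilt before lowering it.

```bash
python3 - <<'E'
from fit import *
from scipy.spatial.transform import Rotation as Rn
p=arm.capture("scene"); T=arm.state()['tool_pos']; Rt=Rn.from_rotvec(arm.state()['tcp_rot']).as_matrix(); print('y axis',Rt[:,1].round(2),'x',Rt[:,0].round(2))
L=[o for o in arm.outline_of(p,'dowel')]
for o in L: print(round(o['score'],2),np.round(o['rect']),o['region'].sum())
print('proj pot',proj(p,[.6404,-.212,.044]))
m=L[0]['region']; S_=4
b=cv2.resize(m.astype(np.uint8),(560*S,420*S),interpolation=cv2.INTER_NEAREST)
C=cyl(.016,-.04,.04)
def rend(a,bb,s):
    r=Rn.from_rotvec(a*Rt[:,1]).as_matrix()@Rn.from_rotvec(bb*Rt[:,0]).as_matrix()
    piv=T+[0,0,.019]; cen=piv+r@np.array([0,0,s-.023])
    uv=np.array([proj(p,x) for x in (C@r.T+cen)]); k=np.zeros_like(b)
    cv2.fillConvexPoly(k,cv2.convexHull(np.round((uv+.5)*S*16).astype(np.int32)),1,shift=4)
    return k,cen-r@np.array([0,0,.04])
res=[]
for a in np.arange(-.6,.61,.1):
  for bb in np.arange(-.3,.31,.1):
    k,e=rend(a,bb,0); res.append(((k&b).sum()/(k|b).sum(),a,bb,e.round(4)))
res.sort(key=lambda r:-r[0])
for r in res[:6]: print(np.round(r[:3],2),r[3])
print('vertical',[r for r in res if abs(r[1])<.01 and abs(r[2])<.01])
im=p['image'].copy()[210:300,150:250]; im=cv2.resize(im,None,fx=6,fy=6,interpolation=cv2.INTER_CUBIC)
cs,_=cv2.findContours(cv2.resize(m.astype(np.uint8)[210:300,150:250],None,fx=6,fy=6),cv2.RETR_EXTERNAL,2); cv2.drawContours(im,cs,-1,(255,0,0),1)
k=rend(res[0][1],res[0][2],0)[0]; k=cv2.resize(k[840:1200,600:1000],(600,540)); cs,_=cv2.findContours(k,cv2.RETR_EXTERNAL,2); cv2.drawContours(im,cs,-1,(0,255,0),1)
cv2.imwrite('pics/v5.png',cv2.cvtColor(im,cv2.COLOR_RGB2BGR))
E
```

```text
y axis [ 0.31  0.95 -0.  ] x [-0.95  0.31 -0.  ]
0.62 [181. 228. 191. 256.] 119
proj pot [191.7171211  259.40281366]
[0.54 0.1  0.1 ] [ 0.6335 -0.2163  0.0684]
[0.53 0.2  0.1 ] [ 0.6276 -0.2144  0.0693]
[ 0.53 -0.    0.  ] [ 0.6414 -0.2123  0.0678]
[0.51 0.1  0.  ] [ 0.6354 -0.2103  0.0681]
[ 0.49 -0.1   0.  ] [ 0.6473 -0.2143  0.0681]
[ 0.47 -0.    0.1 ] [ 0.6394 -0.2183  0.0681]
vertical [(np.float64(0.5316384180790961), np.float64(-1.1102230246251565e-16), np.float64(5.551115123125783e-17), array([ 0.6414, -0.2123,  0.0678]))]
```

View pics/v5.png

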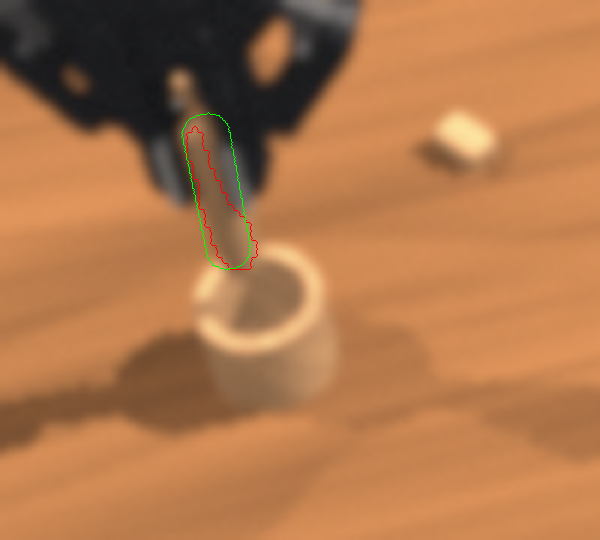

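```bash
python3 - <<'E'
from h import *
p=arm.capture("scene"); s=arm.state(); T=s['tool_pos']; Rt=Rn.from_rotvec(s['tcp_rot']).as_matrix()
f=lambda X:((proj(p,X)-[150,210])*6+3).round(0)
piv=T+[0,0,.019]; print('tcp',f(T),'pivot',f(piv))
for a in(-.4,-.2,0,.2,.4):
  for b in(-.1,0,.1,.2):
    r=Rn.from_rotvec(a*Rt[:,1]).as_matrix()@Rn.from_rotvec(b*Rt[:,0]).as_matrix()
    top=piv+r@[0,0,.017]; bot=piv+r@[0,0,-.063]
    print(a,b,'top',f(top),'mid',f(piv+r@[0,0,-.03]),'bot',f(bot))
E
```

```text
tcp [220. 192.] pivot [210. 159.]
-0.4 -0.1 top [201. 116.] mid [227. 232.] bot [244. 310.]
-0.4 0 top [206. 116.] mid [218. 232.] bot [227. 310.]
-0.4 0.1 top [210. 116.] mid [210. 231.] bot [210. 309.]
-0.4 0.2 top [215. 117.] mid [202. 230.] bot [193. 307.]
-0.2 -0.1 top [199. 121.] mid [230. 222.] bot [252. 289.]
-0.2 0 top [203. 121.] mid [222. 222.] bot [235. 290.]
-0.2 0.1 top [208. 122.] mid [214. 222.] bot [218. 289.]
-0.2 0.2 top [213. 122.] mid [206. 221.] bot [201. 286.]
0 -0.1 top [196. 128.] mid [234. 210.] bot [258. 264.]
0 0 top [201. 128.] mid [226. 211.] bot [242. 265.]
0 0.1 top [206. 128.] mid [218. 210.] bot [225. 264.]
0 0.2 top [211. 129.] mid [209. 209.] bot [208. 262.]
0.2 -0.1 top [195. 136.] mid [236. 197.] bot [264. 236.]
0.2 0 top [199. 136.] mid [229. 197.] bot [247. 236.]
0.2 0.1 top [204. 136.] mid [220. 196.] bot [231. 235.]
0.2 0.2 top [209. 137.] mid [212. 196.] bot [214. 234.]
0.4 -0.1 top [193. 145.] mid [239. 182.] bot [268. 205.]
0.4 0 top [198. 145.] mid [231. 182.] bot [251. 205.]
0.4 0.1 top [203. 145.] mid [222. 181.] bot [235. 205.]
0.4 0.2 top [208. 145.] mid [214. 181.] bot [218. 204.]
```

Projecting a vertical dowel gives the same image slope (0.30 against 0.32 seen). The bright spot above it is bench showing through a gap in the gripper, so the dowel hangs straight and can go down.

```bash
python3 - <<'E'
from h import *
px,py=.6404,-.212
arm.line_to([px,py,.07],rate=.1)
hit=arm.line_to([px,py,.049],rate=.03,guard=6); st(f'down hit={hit}')
E
```

```text
down hit=True t 19.51 pos [ 0.6401 -0.2115  0.0497] w 0.175 F [-0.2  0.9  3.7]
```

```bash
python3 - <<'E'
from h import *
arm.open(); arm.line_to([.6404,-.212,.17],rate=.12); st('dowel released')
# short stave: closing across -> yaw+90
sx,sy,sq=.5139,.0104,.419
pick(sx,sy,sq+np.pi/2,.0095,zh=.13,grip=60)
ims=[]
p=arm.capture("scene")
for X in([.64,-.21,.04],[sx,sy,.13]):
    u,v=proj(p,X).astype(int); ims.append(cv2.resize(p['image'][v-40:v+40,u-50:u+50],(390,312),interpolation=cv2.INTER_CUBIC))
cv2.imwrite('pics/v6.png',cv2.cvtColor(np.hstack(ims),cv2.COLOR_RGB2BGR))
E
```

```text
dowel released t 21.35 pos [ 0.6399 -0.2118  0.1687] w 1.002 F [-1.   0.2 -0.7]
at grasp, hit=False t 23.52 pos [0.5148 0.0102 0.0105] w 0.998 F [-0.8 -1.4  0.3]
closed t 24.09 pos [0.5145 0.0103 0.0101] w 0.308 F [-0.9 -0.7  2.8]
lifted t 25.25 pos [0.5132 0.0105 0.1288] w 0.305 F [-0.4 -0.3  0.2]
```

View pics/v6.png

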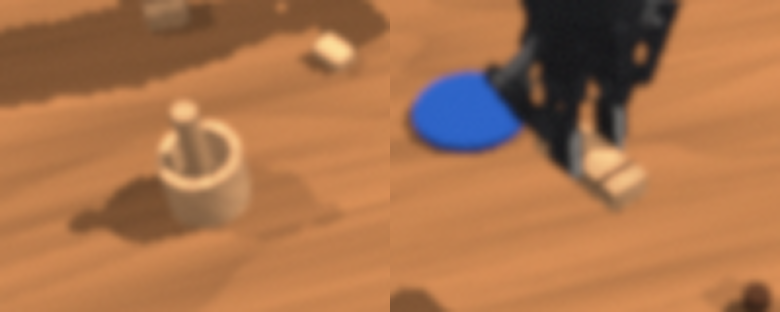

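The dowel stands in the pot (185,130) and the short stave (600,170) is held level. Next I place it, then do the long stave.

```bash
python3 - <<'E'
from h import *
x,y=.6614,-.017
place(x,y,-.25+np.pi/2,.0135,zh=.12,guard=6)
arm.open(); arm.line_to([x,y,.15],rate=.15); st('short done')
pick(.4322,-.2192,.007+np.pi/2,.0095,zh=.13,grip=80)
x,y=.5176,-.4004
arm.reach([x,y,.12],best([x,y,.12],-.282+np.pi/2)); st('above long tray')
ims=[]
p=arm.capture("scene")
for X in([.66,-.017,.02],[x,y,.06]):
    u,v=proj(p,X).astype(int); ims.append(cv2.resize(p['image'][v-40:v+40,u-50:u+50],(390,312),interpolation=cv2.INTER_CUBIC))
cv2.imwrite('pics/v7.png',cv2.cvtColor(np.hstack(ims),cv2.COLOR_RGB2BGR))
E
```

```text
placed, hit=True t 27.31 pos [ 0.661  -0.017   0.0142] w 0.302 F [-0.2  0.   3.4]
short done t 28.98 pos [ 0.6607 -0.0169  0.1486] w 0.999 F [0.1 0.6 0.3]
at grasp, hit=False t 31.31 pos [ 0.433  -0.2197  0.0105] w 0.999 F [ 0.2 -0.4 -0.1]
closed t 31.88 pos [ 0.4327 -0.2196  0.0103] w 0.299 F [0.7 0.9 4.1]
lifted t 33.04 pos [ 0.4316 -0.2188  0.1289] w 0.294 F [0.  0.2 0.5]
above long tray t 33.86 pos [ 0.517  -0.3992  0.1191] w 0.293 F [-0.2 -0.   0.2]
```

View pics/v7.png

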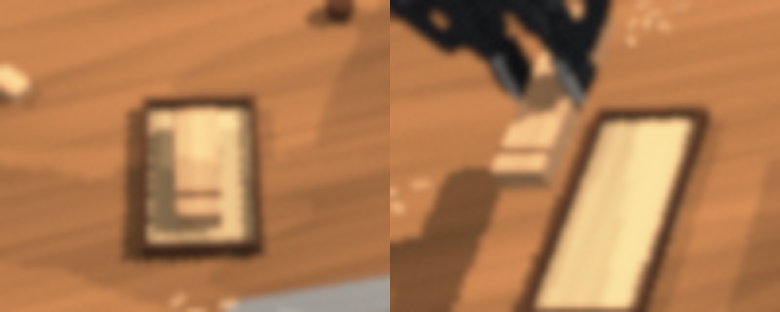

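The short stave lies in its tray (197,165), and the long stave is level above the long tray.

```bash
python3 - <<'E'
from fit import *
x,y=.5176,-.4004
arm.line_to([x,y,.034],rate=.12)
hit=arm.line_to([x,y,.0135],rate=.03,guard=6); st(f'placed {hit}')
arm.open(); arm.line_to([x,y,.15],rate=.15); st('long done')
arm.set_joints([0.973,0.048,0.099,1.622,0,1.443]); st('home')
up=lambda L,z:[P+[0,0,z] for P in L]
M['long_stave']=up(M['long_stave'],.004);M['short_stave']=up(M['short_stave'],.004);M['hoop']=up(M['hoop'],.012);M['dowel']=[cyl(.016,.044,.086)]
g=dict(long_stave=(.5176,-.4004,-.28),short_stave=(.661,-.017,-.25),hoop=(.489,.4107,0),dowel=(.640,-.212,0))
ims=[]
for c in("top","scene"):
    p=arm.capture(c)
    for n in g:
        L=[o for o in arm.outline_of(p,n) if np.hypot(*(np.argwhere(o['region']).mean(0)[::-1]-proj(p,[*g[n][:2],.02])))<18]
        if not L: print(c,n,'none')
        else:
            q,i=fit(p,n,L[0]['region'],g[n]); print(c,n,round(L[0]['score'],2),q.round(4),'iou',round(i,2))
        u,v=proj(p,[*g[n][:2],.03]).astype(int); v=max(v,35);ims.append(cv2.resize(p['image'][v-35:v+35,u-35:u+35],(200,200),interpolation=cv2.INTER_CUBIC))
cv2.imwrite('pics/v8.png',cv2.cvtColor(np.vstack([np.hstack(ims[:4]),np.hstack(ims[4:])]),cv2.COLOR_RGB2BGR))
E
```

```text
placed True t 35.4 pos [ 0.5173 -0.4002  0.0143] w 0.294 F [0.1 0.7 3.9]
long done t 37.08 pos [ 0.5171 -0.3999  0.1486] w 1.002 F [-0.6 -0.  -0.6]
home t 40.27 pos [0.2383 0.4677 0.2311] w 1.0 F [ 0.1 -0.6 -1.2]
top long_stave 0.69 [ 0.5174 -0.4029 -0.2826] iou 0.92
top short_stave 0.87 [ 0.6619 -0.02   -0.2648] iou 0.9
top hoop 0.52 [0.4891 0.4092 0.    ] iou 0.38
top dowel none
scene long_stave 0.77 [ 0.5151 -0.402  -0.2756] iou 0.88
scene short_stave 0.82 [ 0.6601 -0.0183 -0.2518] iou 0.94
scene hoop 0.44 [0.4896 0.4095 0.    ] iou 0.57
scene dowel 0.47 [ 0.6446 -0.2117  0.    ] iou 0.81
```

View pics/v8.png

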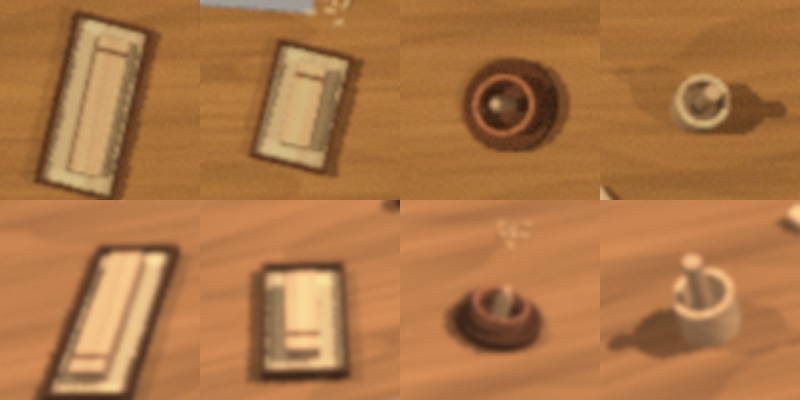

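Both views show each stave inside its tray, the hoop round the post on the foot, and the dowel upright in the pot. I'm handing in.

```bash
python3 -c "
from h import *
arm.pause(.5); st(); print(arm.finish_job())"
```

```text
t 41.27 pos [0.2377 0.468  0.2312] w 0.997 F [-0.3  0.2 -0.6]
the job is handed in; nothing more can be done
None
```

I handed the job in at about 41 s, with all four parts placed, released and the arm back at its start pose. The hand-in reports no verdict.

- **How it was done:** the hoop went over the post. The dowel was drawn straight up (side force under about 5 N) and set down on the pot floor. Both staves were then laid in their trays. Every set-down stopped at light contact, under about 5 N.
- **Staves:** the final checks from both cameras put them about 4 mm or less from their tray centres and lined up with the trays. The grip height at contact matched lying on the tray floor, within about 1 mm.
- **Hoop:** about 2 mm off the post axis, and it looks flat on the foot in both views. Its fitted outline was poor (overlap 0.38 and 0.57), so I relied on the pictures and the contact height there.
- **Dowel:** upright in the pot and about 5 mm from the axis by the scene camera. The network did not find it in the top view, but it is plainly visible there inside the pot.
- **Checks that disagreed:** while the dowel was carried it looked tilted in the picture. Projecting a vertical dowel gave nearly the same slope, so I took it as a perspective effect.

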